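# Clip a chromatography column into its holder and push it home

### The job

Take the steel column from the white rack and press it down sideways into both spring clips of the column holder, with its stub clear of the inlet block, until it snaps fully home in each; then slide it along the clips so that the stub enters the block and the collar stops flush against its face. Hold it pushed against the block at about 10 N for half a second to bed it, never ramming clips or block; let go and leave the bottle, beaker and spanner where they are.

Things in the scene. Friction and masses are not known exactly. Their poses are not given: they have to be found in the camera images.
- column: loose steel column, about 180 g; origin at its middle, x along its axis. Bare tube, diameter 14, from x = -65 to 65 mm; a darker round collar, diameter 22, 18 long, at each end; beyond the +x collar only, a stub, diameter 10, 12 long, tip tapered (x = 83 to 95). Starts level in the rack, axis 42 mm above the bench, +x roughly away from the robot. y and z may turn about the axis.
- rack: fixed white rack, origin under its centre, x along the column: base plate 150 x 56 x 8 mm, two notched posts 12 mm thick at x = -40 and 40, 37 mm wide, 49 mm high. The column lies loosely in the notches (17 mm wide) and lifts straight out. Between the posts the tube is free all round, its underside 27 mm above the plate.
- holder: fixed column holder, origin on the bench midway between the clips, x along the clip axis towards the inlet block (roughly away from the robot). White base plate 10 mm thick, 60 wide, x = -95 to 120. Aluminium posts 12 mm thick, 26 wide at x = -35 and 35 end in flat saddles 45 mm above the bench, where the tube rests. Between the posts, free room for fingers down to the plate.
- clip_axis (a point): midway between the two clips on the clip axis, 52 mm above the bench; axes as the holder's. A seated column's axis runs through here along x. Snap the column in with its middle about 5 to 12 mm behind this point (-x), so that its stub is clear of the block.
- inlet: grey roofed inlet block fixed on the holder, 28 mm long, 40 wide, 76 high; origin at the centre of its socket's mouth, 92 mm along x from clip_axis, same height and axes. Socket 13.6 mm square, 22 deep: the stub slides in, the collar stops on the face (column's middle then 9 mm ahead of clip_axis). Sliding takes 1 to 4 N, more if also pressed down; at the stop force rises steeply.
- solvent: bystander: amber bottle with a blue cap, 72 mm in diameter, 140 mm high, origin at the centre of its underside
- beaker: bystander: glass beaker, 70 mm in diameter, 80 mm high, origin at the centre of its underside
- spanner: bystander: steel spanner, 150 mm long, lying along its x axis on the bench
- clip_near (a point): the clip nearer the robot: two sprung steel jaws 10 mm wide in x, opening upwards. The point is where a seated tube's axis passes, 52 mm above the bench. Jaw tips flare at 45 degrees to 32 mm apart, 69 mm above the bench; beads 10 mm apart, 59 mm above the bench, must be spread by the tube. Jaws and saddles are slick.
- clip_far (a point): the like clip at the inlet end. A tube pressed straight down meets flares and beads with its axis 14 to 6 mm above the seat, about 10 to 15 N for both clips together; then the jaws pull it down the last millimetres to the saddles, where the force rises steeply: 20 N is ample.
There are look-alikes about, which are no part of the job. Of the things like the column, leave any that is yellow; of the rest the smaller one is meant.

How it is judged:
By the outcome, as a careful person would: the job done as asked, in the order asked, and still so for the second after the job is handed in, with the robot touching nothing.
It also fails if it takes over 64 s, if anything falls off the work surface, if the arm or the gripper's body presses on something with over 40 N, if the wrist force passes 120 N, or if a joint passes its speed limit or range.

### The arm

A 6-joint arm with a two-finger parallel gripper is mounted at the origin on the work surface. World frame = base frame: x ahead of the robot, y to its left, z up, the work surface at z = 0. Lengths are in m, angles in rad, forces in N, time in s.
With the tool pointing down it reaches from about 0.35 to 0.85 m from the base axis. Payload 8.1 kg.
Tool frame: the origin (TCP) lies at the very end of the fingers, on their centre line; the grasp point (between the pads) lies 19 mm behind it; z points along the fingers, y is the line along which they close (so a half turn about z gives the same grasp; the last joint's range is limited). The gripper opens to 93 mm and grips with 3 to 60 N. Pads are 15 mm wide; open, the fingers measure 128 mm over their backs; the gripper's body (75 mm by 188 mm) begins 65 mm behind the grasp point.
Start: joints at [-1.301, 0.13, 1.488, -0, 1.523, -0.085], TCP at [0.208, -0.563, 0.219] pointing down, gripper open.
Joint ranges: [-2.96, 2.96], [-0.89, 2.26], [0.02, 2.5], [-1.34, 4.48], [0, 2.73], [-2.66, 2.66]. Speed limits (rad/s): [2.39, 2.39, 2.79, 3.14, 3.14, 3.14].

### API

Orientations are given as a unit quaternion [w, x, y, z].
In Python, from bench import r gives the robot as it stands.
- The arm moves only by the tool servo_tool, never from a script. Its arguments are lists of equal length, an entry for each row: "claw": the finger opening in mm, from 0 to 93; "delta_pos": the shift along the tool's x, y, z each as a share of 3 cm, from -1 to 1, a list of three; "turn": the turn, a rotation vector about the tool's x, y, z each as a share of 0.1 rad, from -1 to 1, a list of three. A call has exactly 5 rows; each row shifts and turns the commanded pose from where the row before left it, along the tool's axes as they then stand; what a row does not reach is not made up. A row lasts 1/8 s, in which the tool goes at most 62.5 mm and 10.7 degrees, less where a joint would pass 70% of its speed; a pose out of reach is approached as far as the arm can. A call with a number of a shift or a turn outside -1 to 1 is refused whole. A call with a gripper value outside its range is refused whole. The fingers move at their own pace and stop on an object; "grip_force" is the grip in N (left out, the last holds). Time passes only in rows, so rows that do not move let the fingers close, or fill a call up. It gives the time, the measured TCP pose, the force, the opening and the grip force at its end, in the units of the state.
- r.state(): the state, without advancing time (a new reading comes with each control period).
- r.capture(name): name is "scene" or "side" or "wrist"; returns the picture (384x512x3 uint8, red, green, blue); there is no depth.
- r.get_calibration(name): a dict with "K" (3x3 intrinsics, pixels), "R" (3x3) and "t" (3): a world point X has camera coordinates R X + t; the wrist camera has in their place "hand_eye" (4x4, takes a point from camera to tool coordinates, whose origin is the TCP and whose axes are the flange's). Camera axes: x right, y down, z forward; pixel columns grow to the right and rows downward; lengths in m; the calibration is good to about 2 mm. The wrist camera is an equidistant fisheye: a pixel r from the principal point sees the ray r / f radians off the axis. A picture is of the moment at which its call begins: read the wrist's pose just before it. get_calibration takes no time and is no camera call.
- r.close_job(): hands the job in; it is judged then, once.
The state is a dict: "time": time; "q": joint angles; "qd": joint speeds; "effort": joint torques, N m; "position": TCP position; "orientation": TCP orientation; "ft_force": force on the tool from outside, world axes, zero at the start; "wrist_torque": the same for the moment, N m; "gripper_width": finger opening in m; "grip_force": force on a finger pad.
Only numpy, scipy, OpenCV 4.12 (cv2) and the standard library are available. Lean on these libraries where they do the work, as an engineer would, in place of code of your own. Each camera call takes 0.05 s, during which the arm holds its last target. There are 200 camera calls.

## Working session

There is one attempt and no reset: what is moved stays moved. The work goes in short steps, Python scripts to look and compute and a tool call to move; the robot and the scene stay as the last step left them, time stands still between calls to the robot, and variables do not carry over. Pictures are saved under pics/ and viewed, at most 10 in all, crops included, and the job is handed in when it is done.

Besides the shell and the picture viewer there is one more tool, called in YAML: its name, and indented under it one key for each argument. servo_tool: Moves the arm, as the interface text tells. Its arguments: {"type":"object","properties":{"claw":{"type":"array","items":{"type":"number"}},"delta_pos":{"type":"array","items":{"type":"array","items":{"type":"number"}}},"turn":{"type":"array","items":{"type":"array","items":{"type":"number"}}},"grip_force":{"type":"number"}},"required":["claw","delta_pos","turn"]}

```bash
mkdir -p pics; ls
python3 - <<'E'
from bench import r
import cv2
for n in ("scene","side"):
    cv2.imwrite(f"pics/{n}0.png",cv2.resize(r.capture(n)[:,:,::-1],(800,600),interpolation=cv2.INTER_CUBIC))
    print(n,r.get_calibration(n))
print(r.get_calibration("wrist")); print(r.state())
E
```

```text
pics
scene {'K': array([[467.99756339,   0.        , 256.27918317],
       [  0.        , 467.99756339, 189.69514892],
       [  0.        ,   0.        ,   1.        ]]), 'R': array([[ 0.75878341,  0.65116434, -0.01525581],
       [ 0.53571607, -0.6372347 , -0.55402187],
       [-0.37048081,  0.41220982, -0.83236232]]), 't': array([-0.52462394, -0.24521485,  1.4372214 ])}
side {'K': array([[430.0752345 ,   0.        , 254.45793503],
       [  0.        , 430.0752345 , 193.27213403],
       [  0.        ,   0.        ,   1.        ]]), 'R': array([[ 9.99995487e-01, -2.59262968e-03,  1.51816587e-03],
       [-3.70186689e-04, -6.07785385e-01, -7.94101246e-01],
       [ 2.98152949e-03,  7.94097100e-01, -6.07783601e-01]]), 't': array([-0.607283  ,  0.08236188,  0.97024   ])}
{'K': array([[297.31863964,   0.        , 255.79327163],
       [  0.        , 297.31863964, 194.91393059],
       [  0.        ,   0.        ,   1.        ]]), 'hand_eye': array([[ 2.56350565e-04, -9.61259116e-01, -2.75646234e-01,
         7.66044852e-02],
       [ 9.99999965e-01,  2.64538275e-04,  7.47598635e-06,
 
[... 188 characters left out ...]
e+00]])}
{'time': 0.1, 'q': array([-1.30140387e+00,  1.31069094e-01,  1.48914072e+00, -2.83127323e-05,
        1.52301917e+00, -8.54076459e-02]), 'qd': array([ 0.00169598, -0.0003929 , -0.00273312, -0.00190023,  0.00043588,
        0.00065948]), 'effort': array([ 1.45022521e-03, -5.61340427e+01, -4.93098021e+01,  7.71984458e-02,
        2.91530835e-02, -8.78653464e-05]), 'position': array([ 0.2083129 , -0.56213654,  0.21771853]), 'orientation': array([-8.13407623e-04,  9.84305384e-01,  1.76471644e-01, -8.92388119e-05]), 'ft_force': array([0.50081918, 0.1265376 , 0.02431445]), 'wrist_torque': array([0.03490079, 0.0034193 , 0.00973801]), 'grip_force': 0.0, 'gripper_width': 0.09289775601267432}
```

View pics/scene0.png

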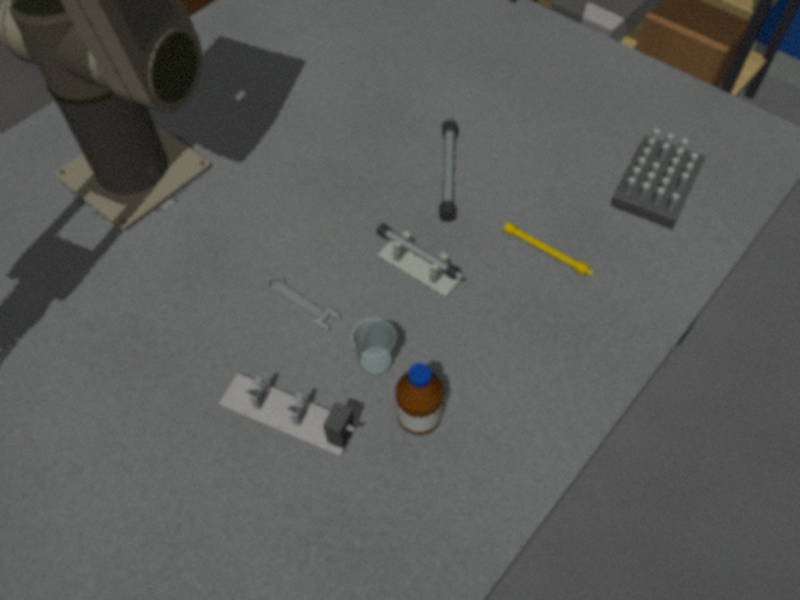

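View pics/side0.png

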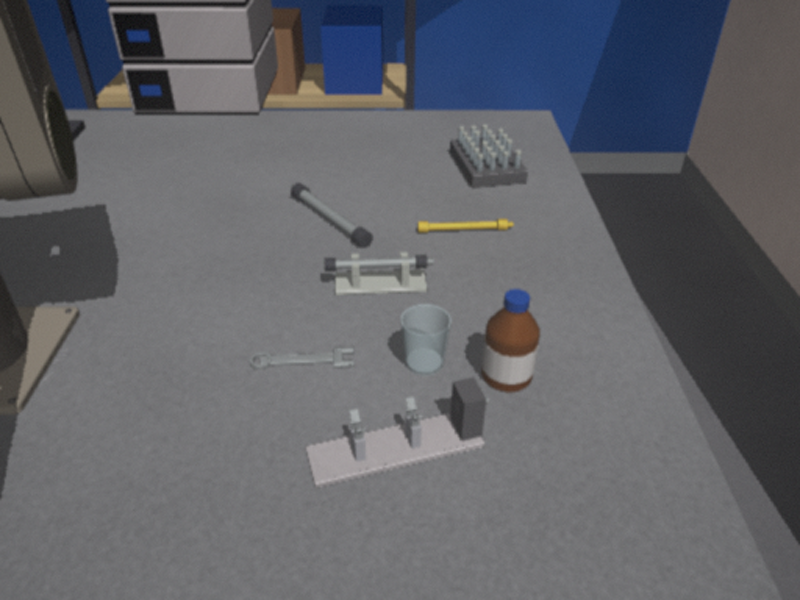

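The scene picture (800x600) has three column-like things. The grey column in the white rack is at scene (420,250), side (378,263). A larger grey one lies loose at scene (449,170), side (330,214), and a yellow one at scene (547,249), side (465,226). I choose the one in the rack. The holder is at scene (290,412), side (395,450), with its inlet block at the far end, the bottle and beaker beside it.

```bash
cat > h.py <<'E'
import numpy as np, cv2
from bench import r
from scipy.spatial.transform import Rotation as Ro
def ray(n,px,s=None):
    c=r.get_calibration(n);K=c["K"];px=np.array(px,float)
    d=np.array([(px[0]-K[0,2])/K[0,0],(px[1]-K[1,2])/K[1,1],1])
    if n!="wrist": return -c["R"].T@c["t"], c["R"].T@d
    th=np.hypot(d[0],d[1]); d=np.array([d[0]/th*np.sin(th),d[1]/th*np.sin(th),np.cos(th)])
    p,o=s; M=Ro.from_quat(np.roll(o,-1)).as_matrix(); H=c["hand_eye"]
    return p+M@H[:3,3], M@H[:3,:3]@d
def onz(n,px,z,s=None):
    o,d=ray(n,px,s); return o+d*(z-o[2])/d[2]
def tri(*rays):
    A=0;b=0
    for o,d in rays:
        d=d/np.linalg.norm(d);P=np.eye(3)-np.outer(d,d);A=A+P;b=b+P@o
    return np.linalg.solve(A,b)
def wproj(X,s):
    c=r.get_calibration("wrist");K=c["K"];p,o=s;M=Ro.from_quat(np.roll(o,-1)).as_matrix();H=c["hand_eye"]
    v=H[:3,:3].T@(M.T@(np.array(X)-p)-H[:3,3]); t=np.arctan2(np.hypot(v[0],v[1]),v[2]);u=v[:2]/np.hypot(v[0],v[1])
    return K[:2,2]+K[0,0]*t*u
E
python3 - <<'E'
from h import *
f=1.5625; np.set_printoptions(precision=4,suppress=True)
for k,a in {"near":((381,230),(331,264)),"far":((455,270),(421,261)),"holderFarRtop":((346,402),None)}.items():
    print(k,onz("scene",np.array(a[0])/f,.042), onz("side",np.array(a[1])/f,.042) if a[1] else "")
for n,L in {"scene":[(237,375),(221,403),(342,452)],"side":[(308,452),(318,480),(483,441)]}.items():
    for p in L: print(n,p,onz(n,np.array(p)/f,.010))
print("clips",onz("side",np.array((356,414))/f,.069),onz("side",np.array((411,402))/f,.069),onz("scene",np.array((263,380))/f,.069),onz("scene",np.array((302,397))/f,.069))
print("bottle",onz("side",np.array((516,300))/f,.14),onz("scene",np.array((421,375))/f,.14))
print("beaker",onz("side",np.array((425,317))/f,.08),onz("scene",np.array((375,330))/f,.08))
E
```

```text
near [0.494  0.1782 0.042 ] [0.4996 0.1818 0.042 ]
far [0.648  0.1938 0.042 ] [0.646  0.1904 0.042 ]
holderFarRtop [ 0.6742 -0.1058  0.042 ] 
scene (237, 375) [ 0.4958 -0.1746  0.01  ]
scene (221, 403) [ 0.5133 -0.2242  0.01  ]
scene (342, 452) [ 0.7136 -0.1604  0.01  ]
side (308, 452) [ 0.4971 -0.18    0.01  ]
side (318, 480) [ 0.5132 -0.2219  0.01  ]
side (483, 441) [ 0.7132 -0.1629  0.01  ]
clips [ 0.5577 -0.1725  0.069 ] [ 0.6229 -0.153   0.069 ] [ 0.5642 -0.1681  0.069 ] [ 0.6291 -0.1501  0.069 ]
bottle [ 0.7572 -0.0437  0.14  ] [ 0.7638 -0.0369  0.14  ]
beaker [ 0.6447 -0.0033  0.08  ] [0.6396 0.0016 0.08  ]
```

servo_tool:
  claw: [45, 45, 45, 45, 45]
  delta_pos:
    - [0.84, -0.39, 0.03]
    - [0.84, -0.39, 0.03]
    - [0.84, -0.39, 0.03]
    - [0.84, -0.39, 0.03]
    - [0.84, -0.39, 0.03]
  turn:
    - [0, 0, 0]
    - [0, 0, 0]
    - [0, 0, 0]
    - [0, 0, 0]
    - [0, 0, 0]

```text
time: 0.72
position: [0.3067, -0.463, 0.2136]
orientation: [-0.0, 0.984, 0.176, -0.0]
ft_force: [0.4, -0.2, 0.2]
gripper_width: 0.0483
grip_force: 0.0
```

servo_tool:
  claw: [45, 45, 45, 45, 45]
  delta_pos:
    - [0.84, -0.39, 0.03]
    - [0.84, -0.39, 0.03]
    - [0.84, -0.39, 0.03]
    - [0.84, -0.39, 0.03]
    - [0.84, -0.39, 0.03]
  turn:
    - [0, 0, 0]
    - [0, 0, 0]
    - [0, 0, 0]
    - [0, 0, 0]
    - [0, 0, 0]

```text
time: 1.35
position: [0.4045, -0.3644, 0.2091]
orientation: [-0.0, 0.984, 0.176, -0.0]
ft_force: [-0.3, 0.2, -0.2]
gripper_width: 0.0451
grip_force: 0.0
```

servo_tool:
  claw: [45, 45, 45, 45, 45]
  delta_pos:
    - [0.84, -0.39, 0.03]
    - [0.84, -0.39, 0.03]
    - [0.84, -0.39, 0.03]
    - [0.84, -0.39, 0.03]
    - [0.84, -0.39, 0.03]
  turn:
    - [0, 0, 0]
    - [0, 0, 0]
    - [0, 0, 0]
    - [0, 0, 0]
    - [0, 0, 0]

```text
time: 1.98
position: [0.5023, -0.2659, 0.2046]
orientation: [-0.0, 0.984, 0.176, -0.0]
ft_force: [-0.0, -0.3, 0.2]
gripper_width: 0.045
grip_force: 0.0
```

servo_tool:
  claw: [45, 45, 45, 45, 45]
  delta_pos:
    - [0.84, -0.39, 0.03]
    - [0.84, -0.39, 0.03]
    - [0.84, -0.39, 0.03]
    - [0.84, -0.39, 0.03]
    - [0, 0, 0]
  turn:
    - [0, 0, 0.2]
    - [0, 0, 0.2]
    - [0, 0, 0.2]
    - [0, 0, 0]
    - [0, 0, 0]

```text
time: 2.6
position: [0.583, -0.1887, 0.2007]
orientation: [-0.0, 0.989, 0.148, -0.0]
ft_force: [0.8, -0.6, -0.6]
gripper_width: 0.045
grip_force: 0.0
```

Run:
```python
from h import *
s=r.state(); print(s["time"],s["position"],s["orientation"],s["q"],s["ft_force"])
im=r.capture("wrist"); cv2.imwrite("pics/w1raw.png",im[:,:,::-1]); np.save("s1.npy",np.r_[s["position"],s["orientation"]])
cv2.imwrite("pics/w1.png",cv2.resize(im[:,:,::-1],(800,600),interpolation=cv2.INTER_CUBIC))
```

```text
2.6 [ 0.58303312 -0.18874092  0.20068319] [-4.76424275e-04  9.88987329e-01  1.47998640e-01 -4.89083851e-04] [-3.96911225e-01  1.74413852e-01  1.47241943e+00  3.07959720e-04
  1.49608994e+00  8.76773203e-01] [ 0.76164507 -0.5728015  -0.55097043]
```

View pics/w1.png

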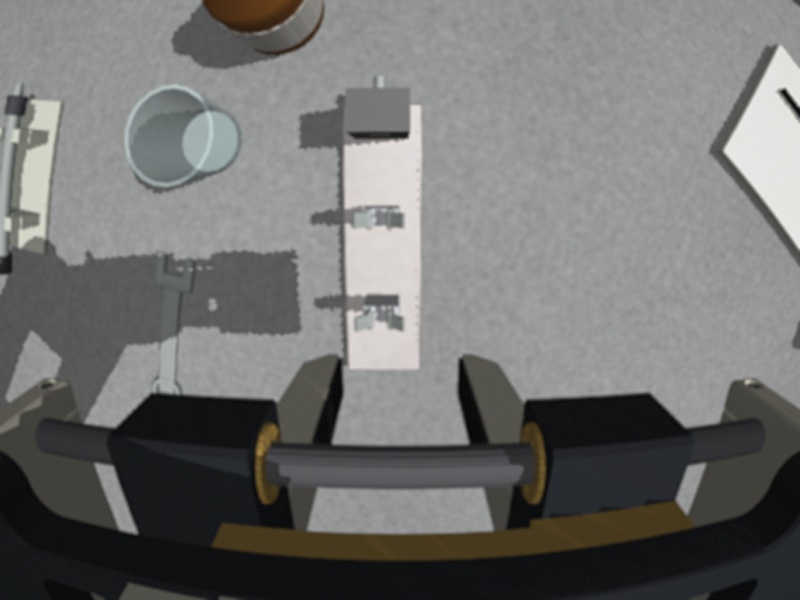

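Wrist view shows the holder upright in the image: plate corners at (348,369), (419,369), far right (421,104); block roof front edge (345,131)–(409,131); clips at (380,218) and (380,315). Let me crop closely and measure.

Run:
```python
from h import *
im=cv2.imread("pics/w1raw.png"); c=im[40:245,210:280]
cv2.imwrite("pics/w1c.png",cv2.resize(c,None,fx=2.9,fy=2.9,interpolation=cv2.INTER_CUBIC))
a=np.load("s1.npy"); s=(a[:3],a[3:]); np.set_printoptions(precision=4,suppress=True)
f=1.5625
yaw=2*np.arctan2(a[5],a[4]); print("yaw",yaw)
P={}
for k,p,z in [("nl",(348,369),.01),("nr",(419,369),.01),("fr",(421.5,104),.01),("bl",(345,131),.076),("br",(409,131),.076),("bfl",(346,87),.076),("bfr",(410,88),.076)]:
    P[k]=onz("wrist",np.array(p)/f,z,s); print(k,P[k])
d=P["fr"]-P["nr"]; print("len",np.linalg.norm(d),"yaw",np.arctan2(d[1],d[0]))
d=P["nr"]-P["nl"]; print("w",np.linalg.norm(d),"yaw",np.arctan2(d[0],-d[1]))
d=P["br"]-P["bl"]; print("blk",np.linalg.norm(d),"yaw",np.arctan2(d[0],-d[1]))
```

```text
yaw 0.29708870889712613
nl [ 0.4923 -0.1725  0.01  ]
nr [ 0.51   -0.2294  0.01  ]
fr [ 0.7138 -0.1672  0.01  ]
bl [ 0.6735 -0.1272  0.076 ]
br [ 0.6846 -0.165   0.076 ]
bfl [ 0.7006 -0.1196  0.076 ]
bfr [ 0.711  -0.1576  0.076 ]
len 0.21310879280232958 yaw 0.29620901303354547
w 0.05959825142355865 yaw 0.30135857607775135
blk 0.039381434653689755 yaw 0.2850687569118007
```

View pics/w1c.png

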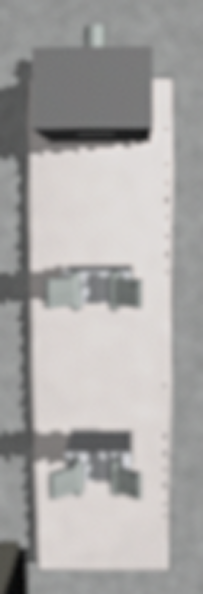

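The crop shows jaw tips near (50..141,483) and far (48..141,292); block at the top with its front edge at y≈138.

Run:
```python
from h import *
a=np.load("s1.npy"); s=(a[:3],a[3:]); np.set_printoptions(precision=4,suppress=True)
O=np.array([.5915,-.1731,0]); y=.297; X=np.array([np.cos(y),np.sin(y),0]);Y=np.array([-np.sin(y),np.cos(y),0])
for p in [(50,483),(141,483),(48,292),(141,292)]:
    w=onz("wrist",(210+p[0]/2.9,40+p[1]/2.9),.069,s)-O; print(p,w@X,w@Y)
# rack: column parts seen at left of w1 (800px)
for p,z in [((16,104),.042),((5,264),.042),((62,101),.008),((45,250),.008)]: print(p,onz("wrist",np.array(p)/1.5625,z,s))
# move to view the rack
t=np.array([.572,.186,.20]);M=Ro.from_quat(np.roll(a[3:],-1)).as_matrix(); print(M.T@(t-a[:3])/.03)
```

```text
(50, 483) -0.03413361323660746 0.016300568508411075
(141, 483) -0.03407092464176415 -0.016821593810927665
(48, 292) 0.035187849343699805 0.01547767474012387
(141, 292) 0.03502805597598665 -0.016645897238726858
(16, 104) [0.6452 0.1862 0.042 ]
(5, 264) [0.4965 0.1735 0.042 ]
(62, 101) [0.6535 0.1562 0.008 ]
(45, 250) [0.51  0.148 0.008]
[  3.3051 -12.0518   0.0331]
```

servo_tool:
  claw: [45, 45, 45, 45, 45]
  delta_pos:
    - [0.275, -1, 0]
    - [0.275, -1, 0]
    - [0.275, -1, 0]
    - [0.275, -1, 0]
    - [0.275, -1, 0]
  turn:
    - [0, 0, 0]
    - [0, 0, 0]
    - [0, 0, 0]
    - [0, 0, 0]
    - [0, 0, 0]

```text
time: 3.28
position: [0.5777, -0.0349, 0.2014]
orientation: [0.0, 0.989, 0.146, -0.0]
ft_force: [0.5, 1.5, -1.2]
gripper_width: 0.0447
grip_force: 0.0
```

servo_tool:
  claw: [45, 45, 45, 45, 45]
  delta_pos:
    - [0.275, -1, 0]
    - [0.275, -1, 0]
    - [0.275, -1, 0]
    - [0.275, -1, 0]
    - [0.275, -1, 0]
  turn:
    - [0, 0, 0]
    - [0, 0, 0]
    - [0, 0, 0]
    - [0, 0, 0]
    - [0, 0, 0]

```text
time: 3.9
position: [0.5739, 0.1205, 0.2015]
orientation: [0.0, 0.989, 0.146, -0.0]
ft_force: [0.5, 0.1, -0.3]
gripper_width: 0.045
grip_force: 0.0
```

servo_tool:
  claw: [45, 45, 45, 45, 45]
  delta_pos:
    - [0.275, -1, 0]
    - [0.275, -1, 0]
    - [0, 0, 0]
    - [0, 0, 0]
    - [0, 0, 0]
  turn:
    - [0, 0, 0]
    - [0, 0, 0]
    - [0, 0, 0.72]
    - [0, 0, 0.72]
    - [0, 0, 0.72]

```text
time: 4.53
position: [0.5724, 0.1818, 0.2014]
orientation: [0.0, 0.999, 0.038, -0.0]
ft_force: [0.2, -1.0, 0.1]
gripper_width: 0.045
grip_force: 0.0
```

Run:
```python
from h import *
s=r.state(); print(s["time"],s["position"],s["orientation"],s["q"],s["qd"])
im=r.capture("wrist"); cv2.imwrite("pics/w2raw.png",im[:,:,::-1]); np.save("s2.npy",np.r_[s["position"],s["orientation"]])
cv2.imwrite("pics/w2.png",cv2.resize(im[:260,100:400,::-1],(692,600),interpolation=cv2.INTER_CUBIC))
```

```text
4.525 [0.57243584 0.18183135 0.20136361] [ 2.46752791e-04  9.99283952e-01  3.78346807e-02 -2.41544208e-04] [ 2.22466525e-01  1.40753355e-01  1.50839979e+00 -3.97637938e-04
  1.49300499e+00  1.71760644e+00] [-2.87947501e-03  2.90381288e-04  4.82809842e-04  1.37268021e-04
  1.77195653e-03  5.71963704e-01]
```

View pics/w2.png

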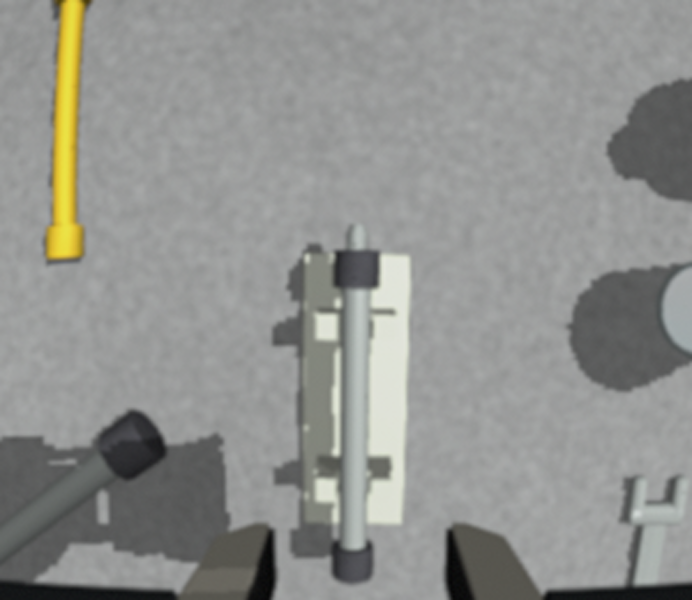

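The close view shows the chosen grey column in the white rack: near collar inner edge (353,543), far collar inner edge (357,288), stub up at (357,232). The larger column's end is at (130,443), yellow far left.

Run:
```python
from h import *
a=np.load("s2.npy"); s=(a[:3],a[3:]); np.set_printoptions(precision=4,suppress=True); f=600/260
g=lambda p,z: onz("wrist",(100+p[0]/f,p[1]/f),z,s)
n=g((353,543),.050);F=g((357,288),.050)
print(n,F,np.linalg.norm(F-n)); nc=g((352.5,541),.042);fc=g((357,288),.042);d=fc-nc
yaw=np.arctan2(d[1],d[0]); C=(n+F)/2; L=(nc+fc)/2; print("yaw",yaw,"mid",C,L, "big end",g((130,443),.015))
st=r.state(); q=st["orientation"]; print("toolyaw",2*np.arctan2(q[2],q[1]),st["position"])
M=Ro.from_quat(np.roll(q,-1)).as_matrix(); print("shares",M.T@(np.array([C[0],L[1],.023])-st["position"])/.03)
```

```text
[0.5097 0.1788 0.05  ] [0.6355 0.1862 0.05  ] 0.1259246646497
yaw 0.0569204988975035 mid [0.5726 0.1825 0.05  ] [0.5712 0.1826 0.042 ] big end [0.5429 0.3052 0.015 ]
toolyaw 0.07204898224426436 [0.5725 0.1818 0.2014]
shares [ 0.0084 -0.0302  5.9464]
```

servo_tool:
  claw: [45, 45, 45, 45, 45]
  delta_pos:
    - [0, -0.03, 0.8]
    - [0, 0, 0.8]
    - [0, 0, 0.8]
    - [0, 0, 0.8]
    - [0, 0, 0.8]
  turn:
    - [0, 0, 0.14]
    - [0, 0, 0]
    - [0, 0, 0]
    - [0, 0, 0]
    - [0, 0, 0]

```text
time: 5.2
position: [0.5725, 0.1828, 0.0808]
orientation: [0.0, 0.999, 0.033, -0.0]
ft_force: [0.1, -1.2, 0.6]
gripper_width: 0.045
grip_force: 0.0
```

servo_tool:
  claw: [45, 45, 45, 45, 45]
  delta_pos:
    - [0, 0, 0.7]
    - [0, 0, 0.6]
    - [0, 0, 0.4]
    - [0, 0, 0.25]
    - [0, 0, 0]
  turn:
    - [0, 0, 0]
    - [0, 0, 0]
    - [0, 0, 0]
    - [0, 0, 0]
    - [0, 0, 0]

```text
time: 5.82
position: [0.5724, 0.1839, 0.0227]
orientation: [0.0, 0.999, 0.032, -0.0]
ft_force: [0.5, 0.2, 0.2]
gripper_width: 0.0453
grip_force: 0.0
```

servo_tool:
  claw: [30, 20, 10, 8, 8]
  delta_pos:
    - [0, 0, 0]
    - [0, 0, 0]
    - [0, 0, 0]
    - [0, 0, 0]
    - [0, 0, 0]
  turn:
    - [0, 0, 0]
    - [0, 0, 0]
    - [0, 0, 0]
    - [0, 0, 0]
    - [0, 0, 0]
  grip_force: 50

```text
time: 6.45
position: [0.5728, 0.184, 0.0234]
orientation: [-0.0, 0.999, 0.032, 0.0]
ft_force: [-0.9, 1.0, 2.0]
gripper_width: 0.0125
grip_force: 50.0
```

servo_tool:
  claw: [8, 8, 8, 8, 8]
  delta_pos:
    - [0, 0, -0.4]
    - [0, 0, -0.9]
    - [0, 0, -1]
    - [0, 0, -1]
    - [0, 0, -1]
  turn:
    - [0, 0, 0]
    - [0, 0, 0]
    - [0, 0, 0]
    - [0, 0, 0]
    - [0, 0, 0]

```text
time: 7.08
position: [0.5723, 0.1837, 0.1535]
orientation: [0.0, 0.999, 0.032, -0.0]
ft_force: [0.9, 0.4, -2.3]
gripper_width: 0.0129
grip_force: 50.0
```

servo_tool:
  claw: [8, 8, 8, 8, 8]
  delta_pos:
    - [-0.04, 0.5, 0]
    - [-0.04, 0.9, 0]
    - [-0.04, 1, 0]
    - [-0.04, 1, 0]
    - [-0.04, 1, 0]
  turn:
    - [0, 0, 0]
    - [0, 0, 0]
    - [0, 0, 0]
    - [0, 0, 0]
    - [0, 0, 0]

```text
time: 7.7
position: [0.5738, 0.0498, 0.15]
orientation: [0.0, 0.999, 0.032, -0.001]
ft_force: [0.2, -0.2, -1.7]
gripper_width: 0.0127
grip_force: 50.0
```

servo_tool:
  claw: [8, 8, 8, 8, 8]
  delta_pos:
    - [-0.04, 1, 0]
    - [-0.04, 1, 0]
    - [-0.04, 1, 0]
    - [-0.04, 1, 0]
    - [-0.04, 1, 0]
  turn:
    - [0, 0, 0]
    - [0, 0, 0]
    - [0, 0, 0]
    - [0, 0, 0]
    - [0, 0, 0]

```text
time: 8.32
position: [0.5773, -0.1, 0.15]
orientation: [-0.0, 0.999, 0.032, -0.001]
ft_force: [0.6, 0.2, -1.3]
gripper_width: 0.0129
grip_force: 50.0
```

servo_tool:
  claw: [8, 8, 8, 8, 8]
  delta_pos:
    - [0, 1, 0]
    - [0, 0.9, 0]
    - [0, 0.69, 0]
    - [0, 0, 0]
    - [0, 0, 0]
  turn:
    - [0, 0, 0]
    - [0, 0, 0]
    - [0, 0, 0]
    - [0, 0, -0.5]
    - [0, 0, -0.5]

```text
time: 8.95
position: [0.583, -0.1765, 0.1507]
orientation: [-0.0, 0.997, 0.083, -0.001]
ft_force: [0.2, 0.3, -1.8]
gripper_width: 0.0126
grip_force: 50.0
```

servo_tool:
  claw: [8, 8, 8, 8, 8]
  delta_pos:
    - [0, 0, 0]
    - [0, 0, 0]
    - [0, 0, 0]
    - [0, 0, 0]
    - [0, 0, 0]
  turn:
    - [0, 0, -0.5]
    - [0, 0, -0.5]
    - [0, 0, -0.33]
    - [0, 0, 0]
    - [0, 0, 0]

```text
time: 9.57
position: [0.5838, -0.1759, 0.1518]
orientation: [-0.0, 0.989, 0.148, -0.0]
ft_force: [-0.2, 0.3, -1.7]
gripper_width: 0.0126
grip_force: 50.0
```

```bash
cat > w.py <<'E'
from h import *
O=np.array([.5916,-.1735,0]);Y0=.297
def rep():
    s=r.state();q=s["orientation"];M=Ro.from_quat(np.roll(q,-1)).as_matrix();X=np.array([np.cos(Y0),np.sin(Y0),0]);Y=np.array([-X[1],X[0],0])
    w=s["position"]-O; F=s["ft_force"]; z=M[:,0]
    print("t",round(s["time"],2),"holder xyz mm",np.round([w@X*1e3,w@Y*1e3,w[2]*1e3],1),"yaw err",round(np.arctan2(z[1],z[0])-Y0,4),"tilt",np.round(M[2,:2],4),"F hold",np.round([F@X,F@Y,F[2]],1),"T",np.round(s["wrist_torque"],2),"w",s["gripper_width"],s["grip_force"])
    return s
E
python3 - <<'E'
from w import *
s=rep()
im=r.capture("wrist"); cv2.imwrite("pics/w3raw.png",im[:,:,::-1]); np.save("s3.npy",np.r_[s["position"],s["orientation"]])
cv2.imwrite("pics/w3.png",cv2.resize(im[:300,100:420,::-1],(640,600),interpolation=cv2.INTER_CUBIC))
E
```

```text
t 9.57 holder xyz mm [ -8.2   0.  151.8] yaw err 0.0 tilt [-0.0002 -0.0002] F hold [-0.1  0.4 -1.7] T [-0.04  0.04 -0.01] w 0.012638387176614623 49.99799072742462
```

View pics/w3.png

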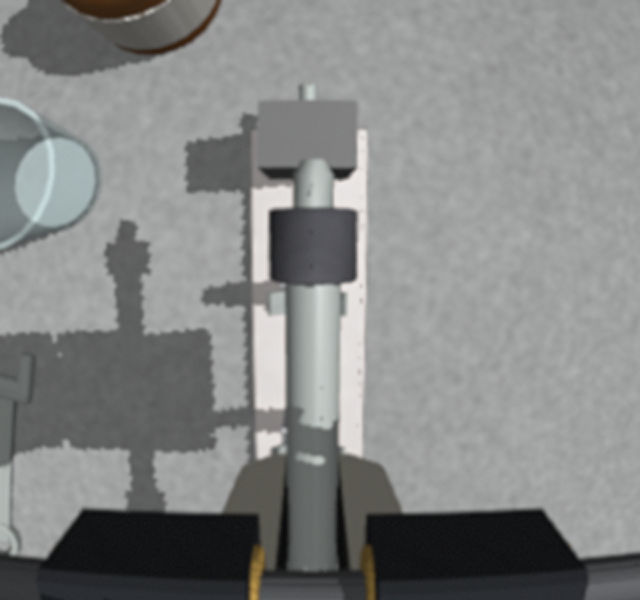

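The column hangs straight in line over the holder: collar at (314,245), inner edge (313,283), stub tip (313,160). I check its place in the grip.

Run:
```python
from w import *
a=np.load("s3.npy"); s=(a[:3],a[3:]); M=Ro.from_quat(np.roll(a[3:],-1)).as_matrix()
for k,p,dz in [("collar inner top",(313,283),.030),("collar outer top",(313.5,209),.030),("tip",(313.5,159),.019),("tube l",(290,300),.019),("tube r",(340,300),.019),("tube l2",(287,440),.019),("tube r2",(337,440),.019),("collar l",(271,245),.019),("collar r",(357,245),.019)]:
    w=onz("wrist",(100+p[0]/2,p[1]/2),a[2]+dz,s)-a[:3]; print(k,np.round(M.T@w*1e3,1))
```

```text
collar inner top [ 63.1   1.8 -30. ]
collar outer top [ 80.1   1.9 -30. ]
tip [ 92.7   1.9 -19. ]
tube l [ 57.8  -3.9 -19. ]
tube r [ 57.8   8.5 -19. ]
tube l2 [ 20.9  -5.  -19. ]
tube r2 [ 20.9   8.2 -19. ]
collar l [ 71.5  -8.4 -19. ]
collar r [ 71.5  12.6 -19. ]
```

servo_tool:
  claw: [8, 8, 8, 8, 8]
  delta_pos:
    - [0.07, -0.05, 0.6]
    - [0, 0, 0.9]
    - [0, 0, 0.9]
    - [0, 0, 0.6]
    - [0, 0, 0.3]
  turn:
    - [0, 0, 0]
    - [0, 0, 0]
    - [0, 0, 0]
    - [0, 0, 0]
    - [0, 0, 0]
  grip_force: 60

```text
time: 10.25
position: [0.5846, -0.1733, 0.0511]
orientation: [-0.001, 0.989, 0.148, -0.001]
ft_force: [-1.5, -0.2, -2.1]
gripper_width: 0.0126
grip_force: 60.0
```

servo_tool:
  claw: [8, 8, 8, 8, 8]
  delta_pos:
    - [0, 0, 0]
    - [0, 0, 0]
    - [0, 0, 0]
    - [0, 0, 0]
    - [0, 0, 0]
  turn:
    - [0, 0, 0]
    - [0, 0, 0]
    - [0, 0, 0]
    - [0, 0, 0]
    - [0, 0, 0]

```text
time: 10.88
position: [0.5856, -0.1739, 0.0534]
orientation: [0.0, 0.989, 0.148, 0.0]
ft_force: [0.1, -0.3, -2.2]
gripper_width: 0.0127
grip_force: 60.0
```

Run:
```python
from w import *
s=rep(); c=r.capture("wrist");d=r.capture("side")
cv2.imwrite("pics/w4.png",np.hstack([cv2.resize(c[30:300,140:370,::-1],(400,470),interpolation=cv2.INTER_CUBIC),cv2.resize(d[230:325,190:270,::-1],(396,470),interpolation=cv2.INTER_CUBIC)]))
```

```text
t 10.88 holder xyz mm [-5.8  1.4 53.4] yaw err 0.0008 tilt [0.0004 0.0003] F hold [-0.  -0.3 -2.2] T [-0.04  0.03  0.06] w 0.012662195568343632 59.997711181640625
```

View pics/w4.png

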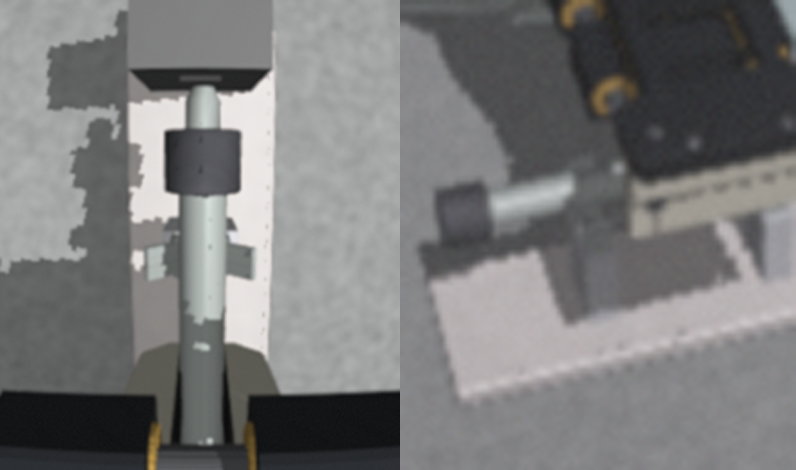

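The tube sits about 0.8 mm right of the jaw centre (tube 180–225, jaws 147–253), and the stub tip is about 6 mm short of the block face. I shift 0.7 mm left while descending.

servo_tool:
  claw: [8, 8, 8, 8, 8]
  delta_pos:
    - [0, -0.023, 0.07]
    - [0, 0, 0.07]
    - [0, 0, 0.07]
    - [0, 0, 0.07]
    - [0, 0, 0.07]
  turn:
    - [0, 0, 0]
    - [0, 0, 0]
    - [0, 0, 0]
    - [0, 0, 0]
    - [0, 0, 0]

```text
time: 11.6
position: [0.5863, -0.1735, 0.0442]
orientation: [0.001, 0.989, 0.148, 0.001]
ft_force: [-3.0, 1.6, 12.4]
gripper_width: 0.0123
grip_force: 60.0
```

```bash
python3 -c "
from w import *
rep()"
```

```text
t 11.6 holder xyz mm [-5.1  1.5 44.2] yaw err 0.0008 tilt [0.0017 0.0013] F hold [-2.4  2.4 12.4] T [ 0.3   0.51 -0.02] w 0.012276880905830402 60.002521276474
```

servo_tool:
  claw: [8, 8, 8, 8, 8]
  delta_pos:
    - [0, -0.015, 0.05]
    - [0, 0, 0.05]
    - [0, 0, 0.05]
    - [0, 0, 0]
    - [0, 0, 0]
  turn:
    - [0, 0, 0]
    - [0, 0, 0]
    - [0, 0, 0]
    - [0, 0, 0]
    - [0, 0, 0]

```text
time: 12.22
position: [0.5872, -0.173, 0.0404]
orientation: [0.001, 0.989, 0.148, 0.002]
ft_force: [0.4, 1.9, 9.1]
gripper_width: 0.0126
grip_force: 60.0
```

```bash
python3 -c "
from w import *
rep()"
```

```text
t 12.22 holder xyz mm [-4.   1.7 40.4] yaw err 0.0009 tilt [0.0038 0.0022] F hold [0.9 1.7 9.1] T [ 0.41 -0.08  0.02] w 0.012552822397765478 60.00161290168762
```

servo_tool:
  claw: [8, 8, 8, 8, 8]
  delta_pos:
    - [-0.03, -0.015, 0.05]
    - [-0.02, 0, 0.05]
    - [0, 0, 0.05]
    - [0, 0, 0]
    - [0, 0, 0]
  turn:
    - [0, 0, 0]
    - [0, 0, 0]
    - [0, 0, 0]
    - [0, 0, 0]
    - [0, 0, 0]

```text
time: 12.85
position: [0.5835, -0.173, 0.0334]
orientation: [0.0, 0.989, 0.148, -0.0]
ft_force: [3.1, -2.7, -0.4]
gripper_width: 0.0128
grip_force: 60.0
```

```bash
python3 -c "
from w import *
rep()"
```

```text
t 12.85 holder xyz mm [-7.5  2.9 33.4] yaw err 0.0007 tilt [-0.0001  0.0003] F hold [ 2.1 -3.5 -0.4] T [-0.43 -0.41  0.02] w 0.012751193591266322 59.998034834861755
```

servo_tool:
  claw: [8, 8, 8, 8, 8]
  delta_pos:
    - [0.03, 0.025, 0.02]
    - [0, 0, 0.02]
    - [0, 0, 0]
    - [0, 0, 0]
    - [0, 0, 0]
  turn:
    - [0, 0, 0]
    - [0, 0, 0]
    - [0, 0, 0]
    - [0, 0, 0]
    - [0, 0, 0]

```text
time: 13.48
position: [0.5841, -0.1731, 0.0332]
orientation: [-0.0, 0.989, 0.148, -0.001]
ft_force: [-6.1, 0.8, 10.4]
gripper_width: 0.0127
grip_force: 60.0
```

```bash
python3 -c "
from w import *
rep()"
```

```text
t 13.47 holder xyz mm [-7.   2.6 33.2] yaw err 0.0008 tilt [-0.0012 -0.0006] F hold [-5.6  2.5 10.4] T [0.06 0.97 0.01] w 0.012713754065590535 60.0022029876709
```

servo_tool:
  claw: [8, 8, 8, 8, 8]
  delta_pos:
    - [-0.01, 0.01, 0.02]
    - [0, 0, 0]
    - [0, 0, 0]
    - [0, 0, 0]
    - [0, 0, 0]
  turn:
    - [0, 0, 0]
    - [0, 0, 0]
    - [0, 0, 0]
    - [0, 0, 0]
    - [0, 0, 0]

```text
time: 14.1
position: [0.5842, -0.1731, 0.0332]
orientation: [-0.0, 0.989, 0.148, -0.0]
ft_force: [-7.2, 2.5, 15.6]
gripper_width: 0.0126
grip_force: 60.0
```

```bash
python3 -c "
from w import *
rep()"
```

```text
t 14.1 holder xyz mm [-7.   2.5 33.2] yaw err 0.0009 tilt [-0.0007 -0.0009] F hold [-6.2  4.5 15.6] T [ 0.46  1.15 -0.02] w 0.012587939477942775 60.003769397735596
```

servo_tool:
  claw: [8, 8, 8, 8, 8]
  delta_pos:
    - [0, 0, -0.02]
    - [0, 0, -0.02]
    - [0, 0, -0.01]
    - [0, 0, 0]
    - [0, 0, 0]
  turn:
    - [0, 0, 0]
    - [0, 0, 0]
    - [0, 0, 0]
    - [0, 0, 0]
    - [0, 0, 0]

```text
time: 14.72
position: [0.5841, -0.1731, 0.0333]
orientation: [-0.0, 0.989, 0.148, -0.0]
ft_force: [-3.6, 1.5, 6.3]
gripper_width: 0.0125
grip_force: 60.0
```

Run:
```python
from w import *
s=rep(); np.save("s5.npy",np.r_[s["position"],s["orientation"]]); c=r.capture("wrist");d=r.capture("scene")
cv2.imwrite("pics/w5.png",np.hstack([cv2.resize(c[30:300,140:370,::-1],(400,470),interpolation=cv2.INTER_CUBIC),cv2.resize(d[230:300,130:250,::-1],(400,235),interpolation=cv2.INTER_CUBIC).repeat(2,0)]))
```

```text
t 14.72 holder xyz mm [-7.1  2.5 33.3] yaw err 0.0009 tilt [-0.0007 -0.0009] F hold [-3.   2.5  6.3] T [0.33 0.48 0.04] w 0.012480374808243034 60.000518560409546
```

View pics/w5.png

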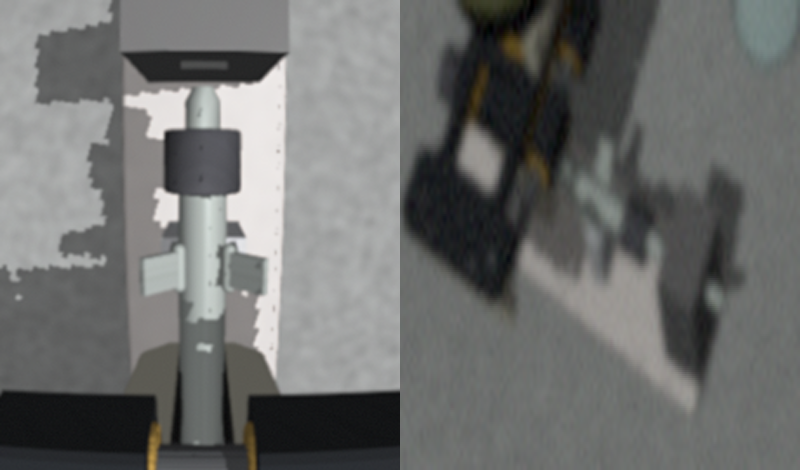

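The tube now sits between the jaws with the jaw tips above it, the stub at (202,90) short of the face, and the collar at the same image place as before, so it has not tilted. Next I relieve the down-press and slide.

servo_tool:
  claw: [8, 8, 8, 8, 8]
  delta_pos:
    - [0, -0.01, -0.02]
    - [0.03, 0, -0.01]
    - [0.06, 0, 0]
    - [0.06, 0, 0]
    - [0.06, 0, 0]
  turn:
    - [0, 0, 0]
    - [0, 0, 0]
    - [0, 0, 0]
    - [0, 0, 0]
    - [0, 0, 0]

```text
time: 15.45
position: [0.5904, -0.1713, 0.0339]
orientation: [-0.0, 0.989, 0.148, -0.0]
ft_force: [-0.4, -0.5, -1.7]
gripper_width: 0.0127
grip_force: 60.0
```

```bash
python3 -c "
from w import *
rep()"
```

```text
t 15.45 holder xyz mm [-0.5  2.5 33.9] yaw err 0.0009 tilt [-0.0003 -0.0002] F hold [-0.5 -0.3 -1.7] T [-0.01  0.08 -0.01] w 0.012739895952116147 59.99738931655884
```

servo_tool:
  claw: [8, 8, 8, 8, 8]
  delta_pos:
    - [0.06, 0, 0]
    - [0.06, 0, 0]
    - [0.06, 0, 0]
    - [0.06, 0, 0]
    - [0.04, 0, 0]
  turn:
    - [0, 0, 0]
    - [0, 0, 0]
    - [0, 0, 0]
    - [0, 0, 0]
    - [0, 0, 0]

```text
time: 16.08
position: [0.5985, -0.1689, 0.0341]
orientation: [-0.0, 0.989, 0.148, -0.0]
ft_force: [-0.7, -0.0, -1.8]
gripper_width: 0.0122
grip_force: 60.0
```

```bash
python3 -c "
from w import *
rep()"
```

```text
t 16.07 holder xyz mm [ 8.   2.4 34.1] yaw err 0.0008 tilt [-0. -0.] F hold [-0.7  0.2 -1.8] T [-0.01  0.03 -0.01] w 0.012158974020377727 59.99734818935394
```

servo_tool:
  claw: [8, 8, 8, 8, 8]
  delta_pos:
    - [0.03, 0, 0.015]
    - [0.03, 0, 0]
    - [0.02, 0, 0]
    - [0, 0, 0]
    - [0, 0, 0]
  turn:
    - [0, 0, 0]
    - [0, 0, 0]
    - [0, 0, 0]
    - [0, 0, 0]
    - [0, 0, 0]

```text
time: 16.7
position: [0.6007, -0.1682, 0.0337]
orientation: [-0.0, 0.989, 0.148, -0.0]
ft_force: [0.2, -0.6, -1.5]
gripper_width: 0.0124
grip_force: 60.0
```

```bash
python3 -c "
from w import *
rep()"
```

```text
t 16.7 holder xyz mm [10.2  2.4 33.7] yaw err 0.0008 tilt [-0. -0.] F hold [-0.  -0.6 -1.5] T [-0.04  0.06  0.04] w 0.012397899769716097 59.9974250793457
```

servo_tool:
  claw: [8, 8, 8, 8, 8]
  delta_pos:
    - [0.02, 0, 0]
    - [0.02, 0, 0]
    - [0.02, 0, 0]
    - [0, 0, 0]
    - [0, 0, 0]
  turn:
    - [0, 0, 0]
    - [0, 0, 0]
    - [0, 0, 0]
    - [0, 0, 0]
    - [0, 0, 0]

```text
time: 17.32
position: [0.6018, -0.1679, 0.0335]
orientation: [-0.0, 0.989, 0.148, -0.001]
ft_force: [-4.8, -1.3, 1.0]
gripper_width: 0.0124
grip_force: 60.0
```

```bash
python3 -c "
from w import *
rep()"
```

```text
t 17.32 holder xyz mm [11.4  2.4 33.5] yaw err 0.0007 tilt [-0.0012 -0.0003] F hold [-5.   0.2  1. ] T [-0.22  0.84  0.04] w 0.012434533622117104 59.99824583530426
```

servo_tool:
  claw: [8, 8, 8, 8, 8]
  delta_pos:
    - [0.02, 0, 0]
    - [0, 0, 0]
    - [0, 0, 0]
    - [0, 0, 0]
    - [0, 0, 0]
  turn:
    - [0, 0, 0]
    - [0, 0, 0]
    - [0, 0, 0]
    - [0, 0, 0]
    - [0, 0, 0]

```text
time: 17.95
position: [0.6018, -0.1679, 0.0335]
orientation: [-0.0, 0.989, 0.148, -0.001]
ft_force: [-8.2, -4.1, 2.4]
gripper_width: 0.0127
grip_force: 60.0
```

Run:
```python
from w import *
s=rep(); c=r.capture("wrist")
cv2.imwrite("pics/w6.png",cv2.resize(c[30:300,140:370,::-1],(511,600),interpolation=cv2.INTER_CUBIC))
```

```text
t 17.95 holder xyz mm [11.4  2.4 33.5] yaw err 0.0006 tilt [-0.0023 -0.0005] F hold [-9.1 -1.5  2.4] T [-0.35  1.32  0.  ] w 0.012650176626133085 59.99891996383667
```

View pics/w6.png

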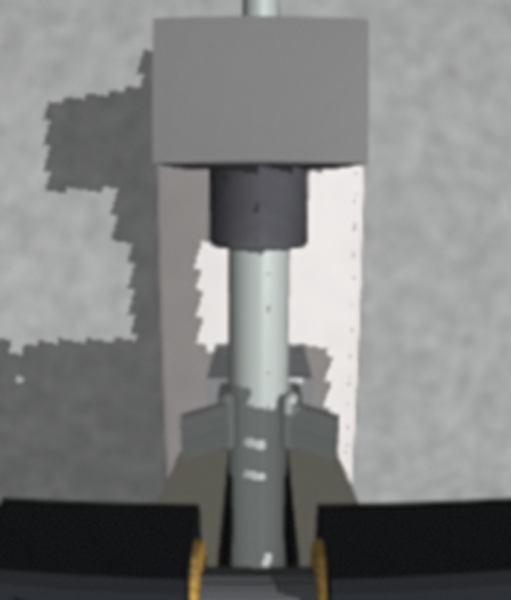

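The collar (210–307) is flush against the block face at y≈165 with the stub inside. I hold the push at about 10 N.

servo_tool:
  claw: [8, 8, 8, 8, 8]
  delta_pos:
    - [0.007, 0, 0]
    - [0, 0, 0]
    - [0, 0, 0]
    - [0, 0, 0]
    - [0, 0, 0]
  turn:
    - [0, 0, 0]
    - [0, 0, 0]
    - [0, 0, 0]
    - [0, 0, 0]
    - [0, 0, 0]

```text
time: 18.62
position: [0.6018, -0.1679, 0.0335]
orientation: [-0.0, 0.989, 0.148, -0.001]
ft_force: [-8.9, -2.1, 3.1]
gripper_width: 0.0125
grip_force: 60.0
```

servo_tool:
  claw: [8, 8, 8, 8, 8]
  delta_pos:
    - [0, 0, 0]
    - [0, 0, 0]
    - [0, 0, 0]
    - [0, 0, 0]
    - [0, 0, 0]
  turn:
    - [0, 0, 0]
    - [0, 0, 0]
    - [0, 0, 0]
    - [0, 0, 0]
    - [0, 0, 0]

```text
time: 19.25
position: [0.6018, -0.1679, 0.0334]
orientation: [-0.0, 0.989, 0.148, -0.001]
ft_force: [-9.0, -2.9, 4.4]
gripper_width: 0.0122
grip_force: 60.0
```

```bash
python3 -c "
from w import *
rep()"
```

```text
t 19.25 holder xyz mm [11.4  2.4 33.4] yaw err 0.0006 tilt [-0.0027 -0.0006] F hold [-9.5 -0.2  4.4] T [-0.36  1.47  0.06] w 0.012159355600305578 59.999191761016846
```

servo_tool:
  claw: [8, 8, 8, 8, 8]
  delta_pos:
    - [0.008, 0, 0]
    - [0, 0, 0]
    - [0, 0, 0]
    - [0, 0, 0]
    - [0, 0, 0]
  turn:
    - [0, 0, 0]
    - [0, 0, 0]
    - [0, 0, 0]
    - [0, 0, 0]
    - [0, 0, 0]

```text
time: 19.88
position: [0.6018, -0.1678, 0.0334]
orientation: [-0.0, 0.989, 0.148, -0.002]
ft_force: [-10.1, -2.8, 4.3]
gripper_width: 0.0131
grip_force: 60.0
```

servo_tool:
  claw: [8, 8, 8, 8, 8]
  delta_pos:
    - [-0.02, 0, 0]
    - [-0.01, 0, 0]
    - [0, 0, 0]
    - [0, 0, 0]
    - [0, 0, 0]
  turn:
    - [0, 0, 0]
    - [0, 0, 0]
    - [0, 0, 0]
    - [0, 0, 0]
    - [0, 0, 0]

```text
time: 20.5
position: [0.6018, -0.1679, 0.0335]
orientation: [-0.0, 0.989, 0.148, -0.001]
ft_force: [-5.7, -1.2, 0.9]
gripper_width: 0.013
grip_force: 60.0
```

servo_tool:
  claw: [20, 30, 40, 45, 45]
  delta_pos:
    - [0, 0, 0]
    - [0, 0, 0]
    - [0, 0, 0]
    - [0, 0, 0]
    - [0, 0, 0]
  turn:
    - [0, 0, 0]
    - [0, 0, 0]
    - [0, 0, 0]
    - [0, 0, 0]
    - [0, 0, 0]

```text
time: 21.12
position: [0.6027, -0.1676, 0.0338]
orientation: [0.0, 0.989, 0.148, 0.0]
ft_force: [-0.0, 0.4, 0.4]
gripper_width: 0.0449
grip_force: 0.0
```

servo_tool:
  claw: [45, 45, 45, 45, 45]
  delta_pos:
    - [0, 0, -0.3]
    - [0, 0, -0.8]
    - [0, 0, -0.9]
    - [0, 0, -0.9]
    - [0, 0, -0.9]
  turn:
    - [0, 0, 0]
    - [0, 0, 0]
    - [0, 0, 0]
    - [0, 0, 0]
    - [0, 0, 0]

```text
time: 21.75
position: [0.6027, -0.1677, 0.1494]
orientation: [0.0, 0.989, 0.148, 0.0]
ft_force: [0.7, 0.0, -0.1]
gripper_width: 0.045
grip_force: 0.0
```

servo_tool:
  claw: [45, 45, 45, 45, 45]
  delta_pos:
    - [-0.6, 0, -0.9]
    - [-0.6, 0, -0.5]
    - [-0.6, 0, 0]
    - [0, 0, 0]
    - [0, 0, 0]
  turn:
    - [0, 0, 0]
    - [0, 0, 0]
    - [0, 0, 0]
    - [0, 0, 0]
    - [0, 0, 0]

```text
time: 22.38
position: [0.5513, -0.1834, 0.1899]
orientation: [-0.0, 0.989, 0.148, 0.0]
ft_force: [-0.7, -0.4, -0.5]
gripper_width: 0.0452
grip_force: 0.0
```

Run:
```python
from w import *
s=rep(); np.save("s7.npy",np.r_[s["position"],s["orientation"]]);c=r.capture("wrist")
cv2.imwrite("pics/w7.png",cv2.resize(c[:260,100:400,::-1],(692,600),interpolation=cv2.INTER_CUBIC))
```

```text
t 22.38 holder xyz mm [-41.4   2.4 189.9] yaw err 0.0006 tilt [0.0004 0.    ] F hold [-0.8 -0.2 -0.5] T [-0.    0.03  0.02] w 0.04516815457010812 0.0
```

View pics/w7.png

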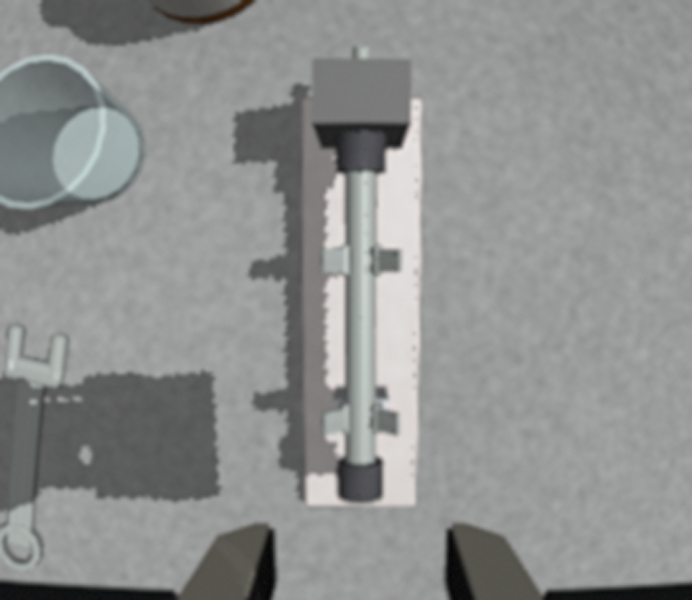

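The column lies in both clips (jaws beside the tube at y≈260 and 415) with the collar against the block. The beaker and spanner are undisturbed, and the visible part of the bottle has not moved.

```bash
python3 -c "
from bench import r
print(r.close_job())"
```

```text
the job is handed in; nothing more can be done
None
```

The column is snapped into both clips, its collar flush against the inlet block after being held there at about 9–10 N for over a second; the gripper is clear, the bottle, beaker and spanner were not touched, and the job was handed in at about 22 s.

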